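# Lean a door sample on the tilting spray easel

## Task

Get the blue door sample ready for priming. First push the easel's backstop back until its pointer reads 25 degrees (the red mark on its scale); then bring the standing sample up to the foot of the backstop and tip it back so that it stays leaning flat against the backstop, full width on it and foot on the cabinet top, with the pointer still at 25 degrees. Do not let the sample fall over flat, and leave the other things where they are.

Things in the scene. Friction and masses are not known exactly. Their poses are not given: they have to be found in the camera images.
- door_sample: loose flat blue board (cupboard door sample), 20 thick (x) x 100 wide (y) x 130 mm tall (z), 0.22 kg, standing on its 100 x 20 edge in front of the easel, framed side (-x) to the robot, back (+x) to the backstop within 0.3 rad. Origin: centre of underside. Pushed well above its foot it tips before it slides; tilted back beyond 9 degrees it falls back onto what is behind it
- back_foot (a point): fixed point of the easel, on the cabinet top (z = 0): middle of the foot line of the backstop's front face. x points level to the rear of the easel (yaw within 0.2 rad), y along the face. The easel is behind this line, but for two 14 mm high hinge lugs 7 mm in front at y +-95 to 103 mm; scale: white arc, radius 118 mm, y -104 to -112 mm, a tick every 5 degrees from 0 to 40, broad red at 25
- back_face (a point): point of the tilting plywood backstop, on its hinge axis, 6 mm above back_foot, in the plane of the front face. Turns with the backstop: z runs up the face, y along it, x is the normal into the backstop. The face is 180 mm wide (y +-90 mm), reaches 126 mm up from this point; 12 mm thick
- back_top (a point): middle of the top edge of the backstop's front face, 126 mm up the face from back_face
- easel_back (a joint): tilt of the backstop, rad: 0 upright, growing as it leans back away from the robot, at most 0.70; 25 degrees is 0.436. Starts at 0.05 to 0.2. Friction hinge (0.45 N m, no spring): about 5 N at 0.1 m height moves it, and it stays where left. An orange pointer in the plane of its face reads this angle on the scale
- paint_tin: bystander: white metal tin, 102 mm diameter, 120 mm tall; origin at the centre of its underside
- primer_can: bystander: spray can, 67 mm diameter, 205 mm tall; origin at the centre of its underside
- mug: bystander: white mug with green dots, 78 mm diameter, 93 mm tall; origin at the centre of its underside
- cement_jar: bystander: white jar with orange cap and red brush handle, 68 mm diameter, 130 mm tall; origin at the centre of its underside
Mind the look-alikes: they are no part of the job. Several things have the shape of the door_sample; the one meant has the colours described above.

How it is judged (in metres and radians):
On the way:
1. the backstop is set to 25 degrees (within 3) while the door sample still stands upright (value of joint easel_back between 0.384 and 0.489 rad and angle between door_sample's own z axis and vertical below 0.1 rad), for 0.3 s.
At the end, for the whole second after the job is handed in: Pointer at 25 degrees within 3; sample at rest on its short edge on the cabinet top, leaning flat on the backstop (faces parallel within 5 degrees, edges along the slope within 7, gap at its foot under 10 mm), at most 5 mm of its width beyond the side of the backstop (value of joint easel_back between 0.384 and 0.489 rad and angle between the x axis of door_sample and the x axis of back_face, either way round below 0.09 rad and angle between the z axis of door_sample and the z axis of back_face, either way round below 0.12 rad and x of door_sample in the frame of back_face above -0.02 m and y of door_sample in the frame of back_face between -0.045 and 0.045 m and height (world z) of door_sample below 0.012 m and linear speed of door_sample below 0.01 m/s); the robot touches nothing.
It fails at once if the door sample falls over flat (angle between door_sample's own z axis and vertical above 1 rad).
It fails at once if a bystander (paint tin, primer can, mug, cement jar) is moved by more than 30 mm (distance of any of paint_tin, primer_can, mug, cement_jar from where it was at the start of the episode above 0.03 m).
It also fails if it takes over 61 s, if anything falls off the work surface, if the arm or the gripper's body presses on something with over 40 N, if the wrist force passes 120 N, or if a joint passes its speed limit or range.

## Robot

A 6-joint arm with a two-finger parallel gripper is mounted at the origin on a cart in front of the work surface, level with it; the furniture and walls round the work are solid. World frame = base frame: x ahead of the robot, y to its left, z up, the work surface at z = 0. Lengths are in m, angles in degrees, forces in N, time in s.
With the tool pointing down it reaches from about 0.4 to 0.825 m from the base axis. Payload 7 kg.
Tool frame: the origin (TCP) lies midway between the tips of the shut fingers; the grasp point (between the pads) lies 19 mm behind it; z points along the fingers, y is the line along which they close (so a half turn about z gives the same grasp; the last joint's range is limited). The gripper opens to 88 mm and grips with 3 to 60 N. Pads are 19 mm wide; open, the fingers measure 130 mm over their backs; the gripper's body (78 mm by 193 mm) begins 47 mm behind the grasp point.
Start: joints at [-54.712, 20.546, 0.682, 0, -70.136, -16.507], TCP at [0.217, -0.639, 0.227] pointing down, gripper open.
Joint ranges: [-176.03, 176.03], [-82.01, 121.73], [-58.28, 71.71], [-173.87, 95.51], [-174.79, -0.11], [-173.66, 173.66]. Speed limits (degrees/s): [136.94, 136.94, 172.46, 180, 180, 180].

## Interface

Orientations are given as [roll, pitch, yaw] about the fixed x, y, z axes, in that order (R = Rz(yaw) Ry(pitch) Rx(roll)).
In Python, from plant import r gives the robot as it stands. The module is installed in compiled form; this text tells all that it offers.
- The arm moves only by the tool play_rows, never from a script. Its argument "rows" is a list of rows, each an object with "slide": the shift along the tool's x, y, z as a fraction of full scale, a list of three; "delta_rot": the turn, a rotation vector about the tool's x, y, z as a fraction of full scale, a list of three; "fingers": the opening, from -1 (shut) to 1 (fully open). In form: [{"slide": [x, y, z], "delta_rot": [rx, ry, rz], "fingers": fingers}, ...]. A call has 1 to 8 rows; each row shifts and turns the commanded pose from where the row before left it, along the tool's axes as they then stand; what a row does not reach is not made up. Full scale, the value 1, is 0.15 m for a shift and 0.08 rad for a turn. A row lasts 1/8 s, in which the tool goes at most 62.5 mm and 10.7 degrees, less where a joint would pass 70% of its speed; a pose out of reach is approached as far as the arm can. A call with a number of a shift or a turn outside -1 to 1 is refused whole. A call with a gripper value outside its range is refused whole. The fingers move at their own pace and stop on an object; "squeeze" is the grip in N (left out, the last holds). Time passes only in rows, so rows that do not move let the fingers close. It gives the time, the measured TCP pose, the force, the opening and the grip force at its end, in the units of the state.
- r.get_state(): the state, without advancing time (a new reading comes with each control period).
- r.capture(name): name is "side" or "top" or "wrist"; returns a dict with "image" (384x512x3 uint8, blue, green, red), "fx", "fy", "cx", "cy" (pixels), "distortion" ([k1, k2, p1, p2, k3] as OpenCV has them; the pictures are not rectified), "R" (3x3) and "t" (3): a world point X has camera coordinates R X + t; the wrist camera has in their place "T_tool_cam" (4x4, takes a point from camera to tool coordinates, whose origin is the TCP and whose axes are the flange's). Camera axes: x right, y down, z forward; pixel columns grow to the right and rows downward; lengths in m; the calibration is good to about 2 mm. A picture is of the moment at which its call begins: read the wrist's pose just before it. There is no depth.
- r.close_job(): hands the job in; it is judged then, once.
The state is a dict: "time_s": time; "joints": joint angles; "qd": joint speeds; "joint_torque": joint torques, N m; "tcp_pos": TCP position; "eef_rot": TCP orientation; "contact_force": force on the tool from outside, world axes, zero at the start; "moment": the same for the moment, N m; "gripper_width": finger opening in m; "gripper_force": force on a finger pad.
Only numpy, scipy, OpenCV 4.12 (cv2) and the standard library are available. Lean on these libraries where they do the work, as an engineer would, in place of code of your own. Each camera call takes 0.05 s, during which the arm holds its last target. There are 200 camera calls.

## Working session

There is one attempt and no reset: what is moved stays moved. The work goes in short steps, Python scripts to look and compute and a tool call to move; the robot and the scene stay as the last step left them, time stands still between calls to the robot, and variables do not carry over. Pictures are saved under pics/ and viewed, at most 10 in all, crops included, and the job is handed in when it is done.

Besides the shell and the picture viewer there is one more tool, called after "Call:" as name(argument=value, ...) on one line, values as JSON. play_rows: Moves the arm, as the interface text tells. Shift numbers are shares of 0.15 m and turn numbers shares of 0.08 rad, none past 1 either way. Its arguments: {"type":"object","properties":{"rows":{"type":"array"},"squeeze":{"type":"number"}},"required":["rows"]}

```bash
mkdir -p pics; cat > h.py <<'E'
import numpy as np,cv2
from plant import r
def ray(c,uv):
    K=np.array([[c['fx'],0,c['cx']],[0,c['fy'],c['cy']],[0,0,1]])
    p=cv2.undistortPoints(np.array(uv,float).reshape(-1,1,2),K,np.array(c['distortion'],float)).reshape(-1,2)
    R=np.array(c['R']);t=np.array(c['t'])
    d=np.c_[p,np.ones(len(p))]@R
    return -R.T@t,d
def onz(c,uv,z):
    o,d=ray(c,uv); return o+d*((z-o[2])/d[:,2])[:,None]
def proj(c,X):
    K=np.array([[c['fx'],0,c['cx']],[0,c['fy'],c['cy']],[0,0,1]])
    return cv2.projectPoints(np.array(X,float).reshape(-1,3),cv2.Rodrigues(np.array(c['R'],float))[0],np.array(c['t'],float),K,np.array(c['distortion'],float))[0].reshape(-1,2)
def tri(c1,u1,c2,u2):
    o1,d1=ray(c1,u1);o2,d2=ray(c2,u2);out=[]
    for a,b in zip(d1,d2):
        s=np.linalg.lstsq(np.c_[a,-b],o2-o1,rcond=None)[0]
        out.append(np.r_[(o1+a*s[0]+o2+b*s[1])/2,np.linalg.norm(o1+a*s[0]-o2-b*s[1])])
    return np.array(out)
E
python3 - <<'E'
from h import *
import pickle
for n in('side','top'):
    c=r.capture(n); pickle.dump(c,open(n+'0.pkl','wb'))
    cv2.imwrite(f'pics/{n}0.png',cv2.resize(c['image'],(800,600),interpolation=cv2.INTER_CUBIC))
    print(n,-np.array(c['R']).T@c['t'],np.array(c['R'])[2],c['fx'])
print(r.get_state())
E
```

```text
side [1.25014708 0.38480502 0.88164575] [-0.65718332 -0.29455666 -0.69379136] 467.48339360898456
top [0.4361379  0.05146863 0.9500888 ] [ 0.09000817  0.0246832  -0.99563511] 372.9103319299217
{'time_s': 0.1, 'joints': array([-5.47128710e+01,  2.05871226e+01,  6.37726764e-01, -1.72431279e-02,
       -7.01375392e+01, -1.65061897e+01]), 'qd': array([-0.05041258, -0.01608724,  0.06802024,  0.05140968,  0.02940187,
       -0.02929183]), 'joint_torque': array([-5.59265245e-04, -5.84160304e+01,  2.93756837e+01,  7.01569989e+00,
        1.01481011e-02, -5.17498586e-05]), 'tcp_pos': array([ 0.21712623, -0.63864026,  0.22571045]), 'eef_rot': array([ 1.79912042e+02, -9.15963617e-03, -1.61224925e+02]), 'contact_force': array([-0.87642796,  0.14946084, -0.39665299]), 'moment': array([-0.01636092, -0.005685  ,  0.00882161]), 'gripper_force': 0.0, 'gripper_width': 0.08760378684596543}
```

View pics/side0.png

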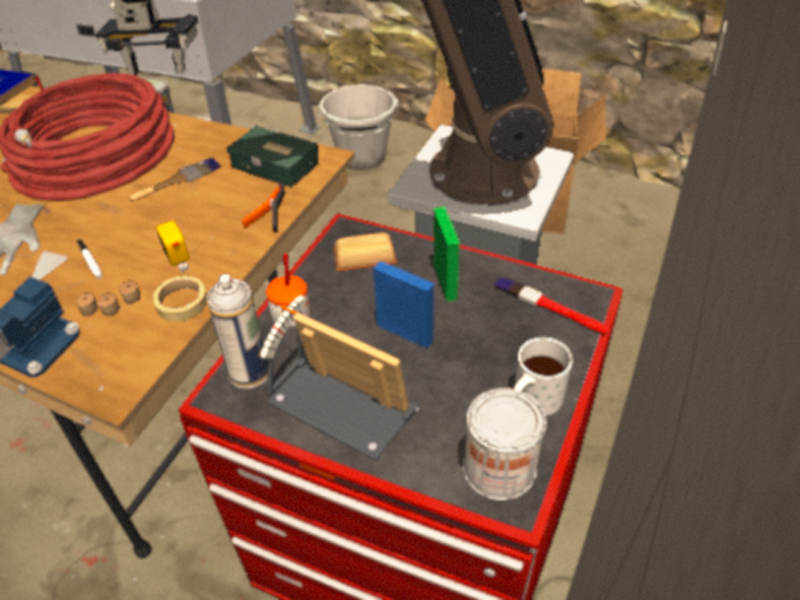

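View pics/top0.png

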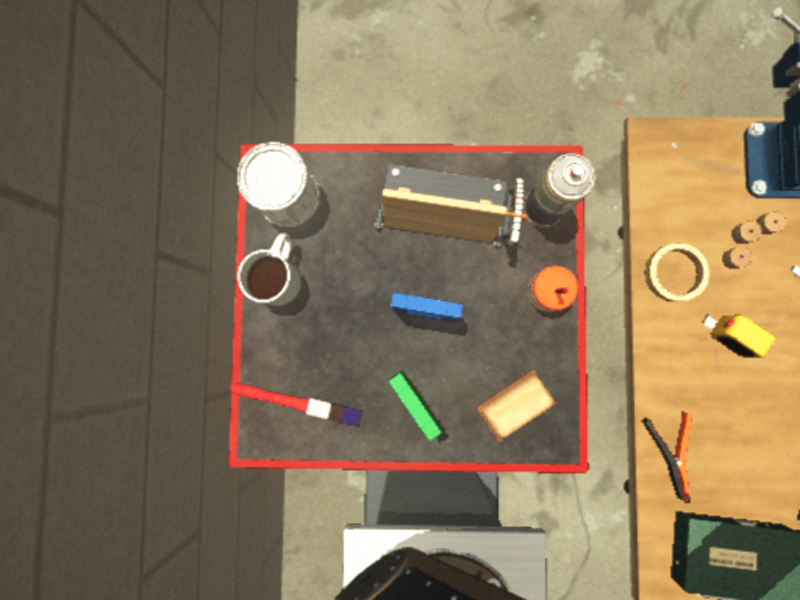

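Side: blue sample is at about (405,305), with the easel behind it at (350,360). Top: the sample's top edge runs (390,300)–(462,312), the backstop's top edge (383,195)–(508,213), and the hinge lugs are at (378,228) and (498,243). The scale is at (517,210).

```bash
python3 - <<'E'
from h import *
import pickle
c=pickle.load(open('top0.pkl','rb'));s=pickle.load(open('side0.pkl','rb'))
im=c['image']; cv2.imwrite('pics/crop.png',cv2.resize(im[95:165,230:350],(800,467),interpolation=cv2.INTER_CUBIC))
for n,c_,roi in(('top',c,(170,215,235,310)),('side',s,(160,230,230,285))):
    hsv=cv2.cvtColor(c_['image'],cv2.COLOR_BGR2HSV)
    m=cv2.inRange(hsv,(100,120,40),(120,255,255));k=np.zeros_like(m);a,b,d,e=roi;k[a:b,d:e]=m[a:b,d:e]
    ct=max(cv2.findContours(k,0,1)[0],key=cv2.contourArea)
    b=cv2.boxPoints(cv2.minAreaRect(ct)); q=cv2.approxPolyDP(ct,3,True).reshape(-1,2)
    print(n,b.round(1).tolist(),q.tolist())
    if n=='top': print(onz(c_,b,.13).round(4))
    else: print(onz(c_,q,.13).round(3),onz(c_,q,0).round(3))
# bystanders
print(onz(c,np.array([[570,177],[555,288]])*.64,.13).round(3), onz(c,np.array([[570,177]])*.64,.205).round(3))
E
```

```text
top [[249.1999969482422, 198.1999969482422], [251.1999969482422, 186.60000610351562], [295.5, 194.3000030517578], [293.5, 205.89999389648438]] [[251, 188], [250, 195], [260, 200], [294, 202], [293, 194]]
[[ 0.489   0.0859  0.13  ]
 [ 0.5145  0.0818  0.13  ]
 [ 0.4984 -0.0158  0.13  ]
 [ 0.4731 -0.0115  0.13  ]]
side [[239.0, 168.0], [276.0, 168.0], [276.0, 221.0], [239.0, 221.0]] [[243, 168], [239, 172], [242, 207], [273, 221], [276, 181]]
[[ 0.484 -0.01   0.13 ]
 [ 0.501 -0.013  0.13 ]
 [ 0.605  0.044  0.13 ]
 [ 0.618  0.124  0.13 ]
 [ 0.497  0.082  0.13 ]] [[ 0.352 -0.079  0.   ]
 [ 0.372 -0.082 -0.   ]
 [ 0.494 -0.015  0.   ]
 [ 0.509  0.079  0.   ]
 [ 0.367  0.029  0.   ]]
[[ 0.682 -0.17   0.13 ]
 [ 0.522 -0.147  0.13 ]] [[ 0.659 -0.15   0.205]]
```

View pics/crop.png

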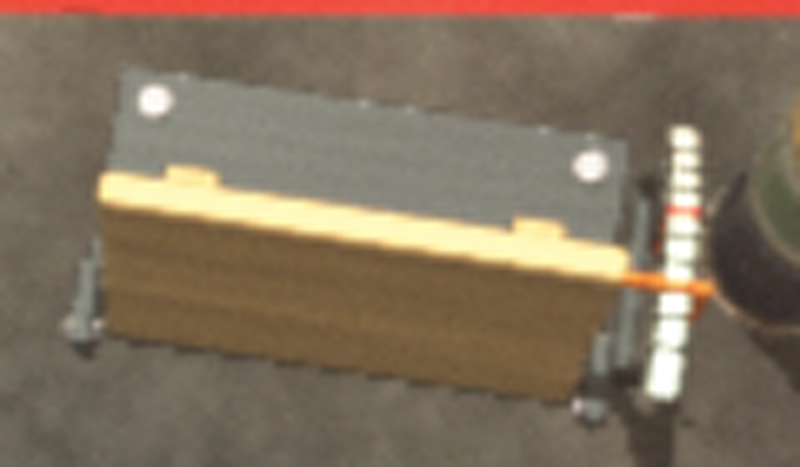

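Crop: the face's foot line runs (107,333)–(580,402) and its top front edge (103,205)–(622,278). The pointer tip is at (710,287) and the red tick at (685,212).

```bash
cat >> h.py <<'E'
from scipy.spatial.transform import Rotation as Ro
def togo(p,yaw=None):
    s=r.get_state();R=Ro.from_euler('xyz',s['eef_rot'],degrees=True)
    print('pos',np.round(s['tcp_pos'],4),'rot',np.round(s['eef_rot'],2),'F',np.round(s['contact_force'],1),'w',round(s['gripper_width'],4),'t',round(s['time_s'],2))
    print('slide/0.15 total',(R.inv().apply(np.array(p)-s['tcp_pos'])/.15).round(3))
    if yaw is not None:
        T=Ro.from_euler('xyz',[180,0,yaw],degrees=True); print('rot/0.08 total',((R.inv()*T).as_rotvec()/.08).round(2))
        print('slide after rot',(T.inv().apply(np.array(p)-s['tcp_pos'])/.15).round(3))
E
python3 - <<'E'
from h import *
import pickle
c=pickle.load(open('top0.pkl','rb'));s=pickle.load(open('side0.pkl','rb'))
f=lambda a:np.array(a)/6.667+[230-.5+.075,95-.5+.075]
b=onz(c,f([[107,333],[580,402]]),.006)
print('foot',b.round(4),'w',np.linalg.norm(b[1]-b[0]))
yd=b[0]-b[1];yaw=np.arctan2(-yd[0],yd[1]);mid=b.mean(0);n=np.array([np.cos(yaw),np.sin(yaw),0]);print('yaw',np.degrees(yaw),mid)
a=.1
for _ in range(5):
    t=onz(c,f([[103,205],[622,278]]),.006+.126*np.cos(a)); a=np.arcsin((t.mean(0)-mid)@n/.126)
print('top',t.round(4),np.linalg.norm(t[1]-t[0]),'tilt',a,np.degrees(a))
yt=t[0]-t[1];print('yaw top',np.degrees(np.arctan2(-yt[0],yt[1])))
for T in(.436,):
  for h in (.1,): print('push point',mid+n*(h-.006)*np.tan(T))
togo([.56,.03,.24],-99)
E
```

```text
foot [[ 0.6351  0.1022  0.006 ]
 [ 0.6095 -0.0796  0.006 ]] w 0.183529520712667
yaw -8.023563583498854 [0.62227937 0.01131541 0.006     ]
top [[ 0.6525  0.0974  0.1307]
 [ 0.6286 -0.0763  0.1307]] 0.17543385494973562 tilt 0.144978198319793 8.306638885134781
yaw top -7.835069665632939
push point [0.66564555 0.0052025  0.006     ]
pos [ 0.2171 -0.6386  0.2257] rot [ 1.7991e+02 -1.0000e-02 -1.6122e+02] F [-0.9  0.1 -0.4] w 0.0876 t 0.1
slide/0.15 total [-3.599  3.485 -0.09 ]
rot/0.08 total [ 2.000e-02  1.000e-02 -1.358e+01]
slide after rot [-4.76  -1.56  -0.095]
```

Call:
play_rows(rows=[{"slide": [0, 0, -0.03], "delta_rot": [0, 0, -1], "fingers": -1}, {"slide": [0, 0, -0.03], "delta_rot": [0, 0, -1], "fingers": -1}, {"slide": [0, 0, -0.03], "delta_rot": [0, 0, -1], "fingers": -1}, {"slide": [0, 0, -0.03], "delta_rot": [0, 0, -1], "fingers": -1}, {"slide": [0, 0, 0], "delta_rot": [0, 0, -1], "fingers": -1}, {"slide": [0, 0, 0], "delta_rot": [0, 0, -1], "fingers": -1}, {"slide": [0, 0, 0], "delta_rot": [0, 0, -1], "fingers": -1}, {"slide": [0, 0, 0], "delta_rot": [0, 0, -1], "fingers": -1}], squeeze=10)

```text
time_s: 1.1
tcp_pos: [0.2172, -0.6388, 0.244]
eef_rot: [179.9, 0.0, -124.4]
contact_force: [-0.4, 0.2, 0.3]
gripper_width: 0.0134
gripper_force: 0.0
```

Call:
play_rows(rows=[{"slide": [0, 0, 0], "delta_rot": [0, 0, -1], "fingers": -1}, {"slide": [0, 0, 0], "delta_rot": [0, 0, -1], "fingers": -1}, {"slide": [0, 0, 0], "delta_rot": [0, 0, -1], "fingers": -1}, {"slide": [0, 0, 0], "delta_rot": [0, 0, -1], "fingers": -1}, {"slide": [0, 0, 0], "delta_rot": [0, 0, -1], "fingers": -1}, {"slide": [0, 0, 0], "delta_rot": [0, 0, -0.8], "fingers": -1}, {"slide": [0, 0, 0], "delta_rot": [0, 0, 0], "fingers": -1}, {"slide": [0, 0, 0], "delta_rot": [0, 0, 0], "fingers": -1}])

```text
time_s: 2.1
tcp_pos: [0.2173, -0.6389, 0.2443]
eef_rot: [180.0, 0.0, -98.0]
contact_force: [1.3, 0.6, -0.2]
gripper_width: 0.0006
gripper_force: 0.0
```

```bash
python3 -c "
from h import *
togo([.572,.0185,.245],-98)"
```

```text
pos [ 0.2173 -0.6389  0.2443] rot [ 1.7999e+02  2.0000e-02 -9.8050e+01] F [ 1.3  0.6 -0.2] w 0.0006 t 2.1
slide/0.15 total [-4.671e+00 -1.728e+00 -3.000e-03]
rot/0.08 total [ 0.    0.   -0.01]
slide after rot [-4.669e+00 -1.732e+00 -4.000e-03]
```

Call:
play_rows(rows=[{"slide": [-0.29, -0.108, 0], "delta_rot": [0, 0, 0], "fingers": -1}, {"slide": [-0.29, -0.108, 0], "delta_rot": [0, 0, 0], "fingers": -1}, {"slide": [-0.29, -0.108, 0], "delta_rot": [0, 0, 0], "fingers": -1}, {"slide": [-0.29, -0.108, 0], "delta_rot": [0, 0, 0], "fingers": -1}, {"slide": [-0.29, -0.108, 0], "delta_rot": [0, 0, 0], "fingers": -1}, {"slide": [-0.29, -0.108, 0], "delta_rot": [0, 0, 0], "fingers": -1}, {"slide": [-0.29, -0.108, 0], "delta_rot": [0, 0, 0], "fingers": -1}, {"slide": [-0.29, -0.108, 0], "delta_rot": [0, 0, 0], "fingers": -1}])

```text
time_s: 3.1
tcp_pos: [0.3944, -0.311, 0.2448]
eef_rot: [-180.0, -0.0, -98.0]
contact_force: [0.3, 0.1, 0.2]
gripper_width: 0.0004
gripper_force: 0.0
```

Call:
play_rows(rows=[{"slide": [-0.29, -0.108, 0], "delta_rot": [0, 0, 0], "fingers": -1}, {"slide": [-0.29, -0.108, 0], "delta_rot": [0, 0, 0], "fingers": -1}, {"slide": [-0.29, -0.108, 0], "delta_rot": [0, 0, 0], "fingers": -1}, {"slide": [-0.29, -0.108, 0], "delta_rot": [0, 0, 0], "fingers": -1}, {"slide": [-0.29, -0.108, 0], "delta_rot": [0, 0, 0], "fingers": -1}, {"slide": [-0.29, -0.108, 0], "delta_rot": [0, 0, 0], "fingers": -1}, {"slide": [-0.29, -0.108, 0], "delta_rot": [0, 0, 0], "fingers": -1}, {"slide": [-0.2, -0.108, 0], "delta_rot": [0, 0, 0], "fingers": -1}])

```text
time_s: 4.1
tcp_pos: [0.5692, 0.0028, 0.2447]
eef_rot: [-180.0, 0.0, -98.0]
contact_force: [0.2, 0.2, -0.7]
gripper_width: 0.0003
gripper_force: 0.0
```

```bash
python3 - <<'E'
from h import *
togo([.572,.0185,.1],-98)
for n in ('top',):
    c=r.capture(n);cv2.imwrite('pics/t1.png',c['image'])
E
```

```text
pos [0.5692 0.0028 0.2447] rot [-1.7999e+02  1.0000e-02 -9.7970e+01] F [ 0.2  0.2 -0.7] w 0.0003 t 4.1
slide/0.15 total [-0.106 -0.004  0.964]
rot/0.08 total [-0.    0.    0.01]
slide after rot [-0.106 -0.004  0.964]
```

View pics/t1.png

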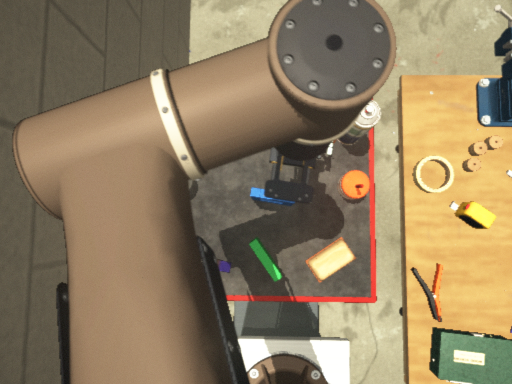

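The arm hides the easel from the top camera. The gripper is above the gap behind the sample at (280,180), so I'll descend.

Call:
play_rows(rows=[{"slide": [-0.1, 0, 0.16], "delta_rot": [0, 0, 0], "fingers": -1}, {"slide": [0, 0, 0.2], "delta_rot": [0, 0, 0], "fingers": -1}, {"slide": [0, 0, 0.2], "delta_rot": [0, 0, 0], "fingers": -1}, {"slide": [0, 0, 0.2], "delta_rot": [0, 0, 0], "fingers": -1}, {"slide": [0, 0, 0.15], "delta_rot": [0, 0, 0], "fingers": -1}, {"slide": [0, 0, 0.05], "delta_rot": [0, 0, 0], "fingers": -1}, {"slide": [0, 0, 0], "delta_rot": [0, 0, 0], "fingers": -1}])

```text
time_s: 5.03
tcp_pos: [0.5707, 0.0157, 0.1006]
eef_rot: [180.0, -0.0, -98.0]
contact_force: [0.2, 0.2, 1.3]
gripper_width: 0.0004
gripper_force: 0.0
```

```bash
python3 - <<'E'
from h import *
togo([.6446,.008,.1],-98)
c=r.capture('side');cv2.imwrite('pics/s1.png',cv2.resize(c['image'][160:310,100:300],(800,600),interpolation=cv2.INTER_CUBIC))
E
```

```text
pos [0.5707 0.0157 0.1006] rot [ 1.7998e+02 -2.0000e-02 -9.7980e+01] F [0.2 0.2 1.3] w 0.0004 t 5.03
slide/0.15 total [-0.018 -0.495  0.004]
rot/0.08 total [ 0. -0.  0.]
slide after rot [-0.018 -0.495  0.004]
```

View pics/s1.png

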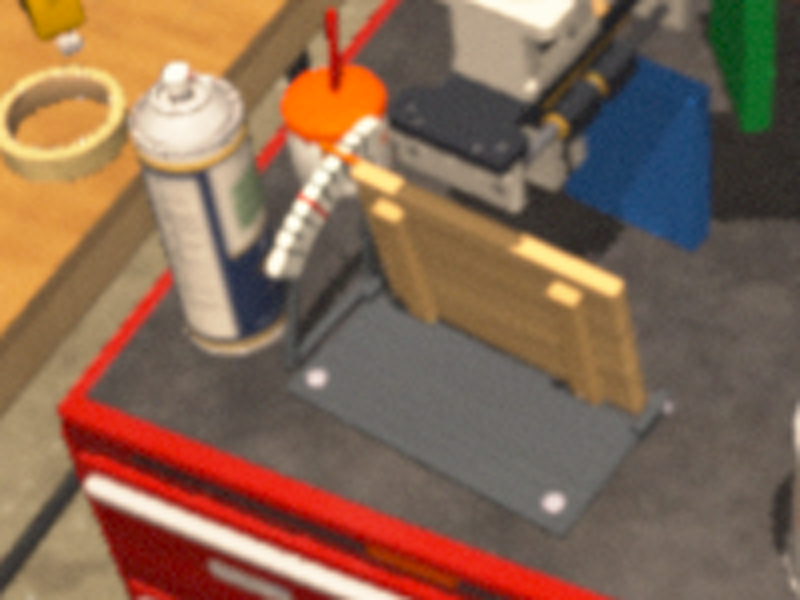

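The scale shows well from the side: pointer at crop (350,157), red tick at (313,203). Now I'll push.

Call:
play_rows(rows=[{"slide": [0, -0.1, 0], "delta_rot": [0, 0, 0], "fingers": -1}, {"slide": [0, -0.1, 0], "delta_rot": [0, 0, 0], "fingers": -1}, {"slide": [0, -0.06, 0], "delta_rot": [0, 0, 0], "fingers": -1}, {"slide": [0, -0.06, 0], "delta_rot": [0, 0, 0], "fingers": -1}, {"slide": [0, -0.06, 0], "delta_rot": [0, 0, 0], "fingers": -1}, {"slide": [0, -0.06, 0], "delta_rot": [0, 0, 0], "fingers": -1}, {"slide": [0, 0, 0], "delta_rot": [0, 0, 0], "fingers": -1}])

```text
time_s: 5.95
tcp_pos: [0.6347, 0.0064, 0.0992]
eef_rot: [179.8, -0.1, -98.0]
contact_force: [-4.4, 0.7, -1.8]
gripper_width: 0.0006
gripper_force: 1.8
```

```bash
cat >> h.py <<'E'
F=np.array([.6223,.0113,.006]);YAW=np.radians(-8.0)
N=np.array([np.cos(YAW),np.sin(YAW),0]);Y=np.array([-np.sin(YAW),np.cos(YAW),0]);Z=np.array([0,0,1.])
def arc(a,rad=.118,y=-.108): return F+Y*y+rad*(np.sin(a)*N+np.cos(a)*Z)
E
python3 - <<'E'
from h import *
togo([.6446,.008,.1],-98)
c=r.capture('side')
f=lambda p:(p-[100,160])*4
for d in(0,8.3,15,20,25,30,40): print(d,f(proj(c,arc(np.radians(d)))[0]).round(0))
cv2.imwrite('pics/s2.png',cv2.resize(c['image'][160:310,100:300],(800,600),interpolation=cv2.INTER_CUBIC))
E
```

```text
pos [0.6347 0.0064 0.0992] rot [ 1.7979e+02 -6.0000e-02 -9.8000e+01] F [-4.4  0.7 -1.8] w 0.0006 t 5.95
slide/0.15 total [-0.02  -0.064 -0.005]
rot/0.08 total [ 0.05 -0.01 -0.  ]
slide after rot [-0.02  -0.064 -0.005]
0 [352. 132.]
8.3 [334. 151.]
15 [321. 169.]
20 [311. 183.]
25 [302. 198.]
30 [293. 213.]
40 [278. 246.]
```

View pics/s2.png

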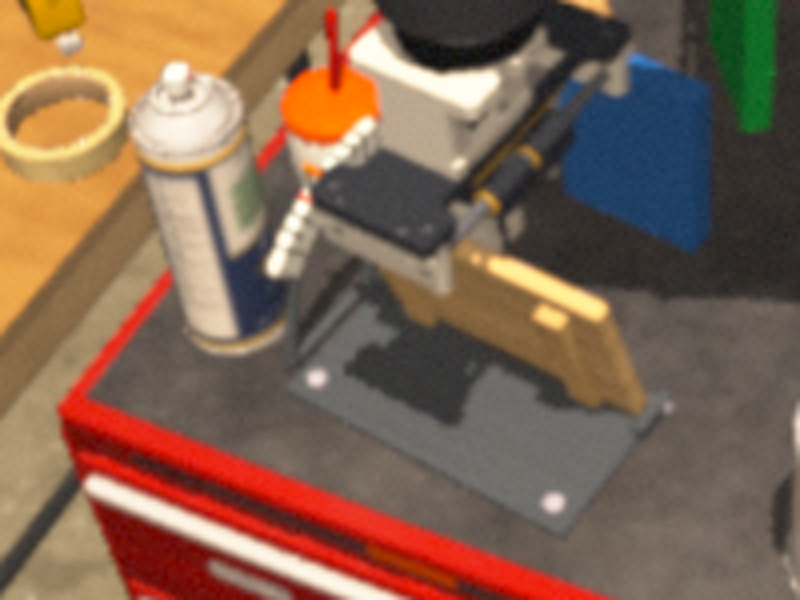

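The gripper body hides the pointer, so I'll back off and read the pointer and red tick by colour mask.

Call:
play_rows(rows=[{"slide": [0, 0.15, 0], "delta_rot": [0, 0, 0], "fingers": -1}, {"slide": [0, 0.2, 0], "delta_rot": [0, 0, 0], "fingers": -1}, {"slide": [0, 0, 0], "delta_rot": [0, 0, 0], "fingers": -1}])

```text
time_s: 6.38
tcp_pos: [0.5835, 0.0142, 0.1017]
eef_rot: [-179.9, 0.1, -97.9]
contact_force: [0.6, -0.1, 0.4]
gripper_width: 0.0004
gripper_force: 0.0
```

```bash
cat >> h.py <<'E'
def masks(c):
    im=c['image'][160:310,100:300]; hsv=cv2.cvtColor(cv2.resize(im,(800,600),interpolation=cv2.INTER_CUBIC),cv2.COLOR_BGR2HSV)
    hsv[:, :265]=0;hsv[:115]=0;hsv[300:]=0;hsv[:,400:]=0
    R_=cv2.inRange(hsv,(0,110,90),(5,255,255))|cv2.inRange(hsv,(172,110,90),(180,255,255)); O=cv2.inRange(hsv,(6,150,120),(14,255,255))
    for n,m in(('red',R_),('orange',O)):
        k,_,st,ce=cv2.connectedComponentsWithStats(m)
        print(n,[(ce[i].round(0).tolist(),st[i].tolist()) for i in range(1,k) if st[i,4]>25])
E
python3 - <<'E'
from h import *
import pickle
masks(pickle.load(open('side0.pkl','rb')))
c=r.capture('side'); masks(c); togo([.6446,.008,.1],-98)
E
```

```text
red [([275.0, 146.0], [265, 126, 23, 45, 518]), ([315.0, 206.0], [311, 202, 10, 10, 44])]
orange [([321.0, 131.0], [265, 115, 118, 51, 1892])]
red [([275.0, 147.0], [265, 127, 23, 44, 507]), ([315.0, 205.0], [310, 202, 9, 8, 43])]
orange [([309.0, 131.0], [265, 115, 88, 32, 978]), ([375.0, 116.0], [369, 115, 13, 4, 35]), ([325.0, 176.0], [304, 167, 37, 19, 236])]
pos [0.5847 0.0143 0.1018] rot [-1.7984e+02  5.0000e-02 -9.7900e+01] F [ 1.2 -0.6 -0.2] w 0.0001 t 6.42
slide/0.15 total [-0.014 -0.401  0.013]
rot/0.08 total [-0.04  0.01  0.02]
slide after rot [-0.014 -0.401  0.012]
```

Call:
play_rows(rows=[{"slide": [0, -0.13, 0.01], "delta_rot": [0, 0, 0], "fingers": -1}, {"slide": [0, -0.12, 0], "delta_rot": [0, 0, 0], "fingers": -1}, {"slide": [0, -0.06, 0], "delta_rot": [0, 0, 0], "fingers": -1}, {"slide": [0, -0.06, 0], "delta_rot": [0, 0, 0], "fingers": -1}, {"slide": [0, -0.04, 0], "delta_rot": [0, 0, 0], "fingers": -1}, {"slide": [0, -0.02, 0], "delta_rot": [0, 0, 0], "fingers": -1}, {"slide": [0, 0, 0], "delta_rot": [0, 0, 0], "fingers": -1}])

```text
time_s: 7.3
tcp_pos: [0.6465, 0.0048, 0.0981]
eef_rot: [179.8, -0.0, -98.0]
contact_force: [-4.3, -0.3, -0.9]
gripper_width: 0.0005
gripper_force: 1.8
```

Call:
play_rows(rows=[{"slide": [0, 0.15, 0], "delta_rot": [0, 0, 0], "fingers": -1}, {"slide": [0, 0.25, 0], "delta_rot": [0, 0, 0], "fingers": -1}, {"slide": [0, 0, 0], "delta_rot": [0, 0, 0], "fingers": -1}])

```text
time_s: 7.68
tcp_pos: [0.5874, 0.0136, 0.1]
eef_rot: [-179.9, 0.0, -97.9]
contact_force: [0.4, 0.5, 1.3]
gripper_width: 0.0003
gripper_force: 0.0
```

```bash
python3 - <<'E'
from h import *
c=r.capture('side'); masks(c); togo([.6446,.008,.1],-98)
cv2.imwrite('pics/s3.png',cv2.resize(c['image'][160:310,100:300],(800,600),interpolation=cv2.INTER_CUBIC))
E
```

```text
red [([275.0, 147.0], [265, 127, 23, 44, 511])]
orange [([309.0, 130.0], [270, 115, 83, 30, 972]), ([376.0, 116.0], [369, 115, 13, 3, 30]), ([300.0, 186.0], [296, 182, 9, 7, 29]), ([313.0, 199.0], [291, 191, 41, 18, 289])]
pos [0.5889 0.0136 0.1002] rot [-1.7985e+02  5.0000e-02 -9.7900e+01] F [ 0.7  0.7 -0.1] w 0.0005 t 7.72
slide/0.15 total [-0.014 -0.373  0.003]
rot/0.08 total [-0.03  0.01  0.02]
slide after rot [-0.014 -0.373  0.002]
```

View pics/s3.png

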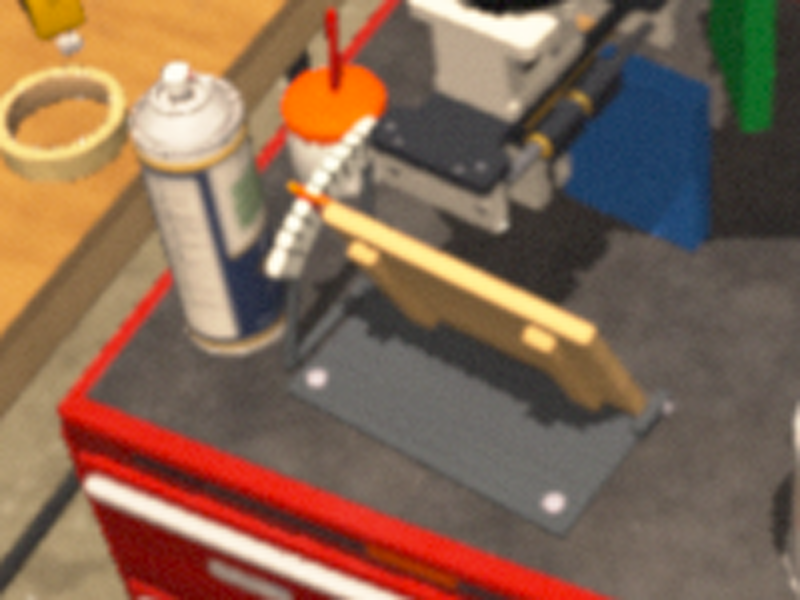

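The pointer runs (288,183)–(330,207). That is about 1.3° short of red, which is at (315,205). One more small push.

Call:
play_rows(rows=[{"slide": [0, -0.14, 0], "delta_rot": [0, 0, 0], "fingers": -1}, {"slide": [0, -0.14, 0], "delta_rot": [0, 0, 0], "fingers": -1}, {"slide": [0, -0.06, 0], "delta_rot": [0, 0, 0], "fingers": -1}, {"slide": [0, -0.04, 0], "delta_rot": [0, 0, 0], "fingers": -1}, {"slide": [0, -0.02, 0], "delta_rot": [0, 0, 0], "fingers": -1}, {"slide": [0, -0.02, 0], "delta_rot": [0, 0, 0], "fingers": -1}, {"slide": [0, 0, 0], "delta_rot": [0, 0, 0], "fingers": -1}])

```text
time_s: 8.6
tcp_pos: [0.6496, 0.0045, 0.0985]
eef_rot: [179.9, -0.0, -98.0]
contact_force: [-4.2, 1.0, -1.1]
gripper_width: 0.0007
gripper_force: 1.7
```

Call:
play_rows(rows=[{"slide": [0, 0.15, 0], "delta_rot": [0, 0, 0], "fingers": -1}, {"slide": [0, 0.25, 0], "delta_rot": [0, 0, 0], "fingers": -1}, {"slide": [0, 0, -0.2], "delta_rot": [0, 0, 0], "fingers": -1}, {"slide": [0, 0, -0.3], "delta_rot": [0, 0, 0], "fingers": 0.2}, {"slide": [0, 0, -0.2], "delta_rot": [0, 0, 0], "fingers": 0.2}, {"slide": [0, 0, 0], "delta_rot": [0, 0, 0], "fingers": 0.2}])

```text
time_s: 9.35
tcp_pos: [0.5937, 0.0133, 0.2079]
eef_rot: [-179.6, 0.1, -97.9]
contact_force: [-0.5, -0.1, -0.6]
gripper_width: 0.0249
gripper_force: 0.0
```

```bash
python3 - <<'E'
from h import *
c=r.capture('side'); masks(c); togo([.495,.034,.2],-99.3)
hsv=cv2.cvtColor(c['image'],cv2.COLOR_BGR2HSV);m=cv2.inRange(hsv,(100,120,40),(120,255,255));m[:, :230]=0;m[:,290:]=0;m[:160]=0;m[235:]=0
ct=max(cv2.findContours(m,0,1)[0],key=cv2.contourArea);q=cv2.approxPolyDP(ct,3,True).reshape(-1,2);print(q.tolist(),onz(c,q,0).round(3).tolist())
E
```

```text
red [([275.0, 147.0], [265, 126, 23, 45, 510])]
orange [([309.0, 131.0], [265, 115, 88, 32, 989]), ([294.0, 194.0], [285, 185, 17, 15, 117]), ([317.0, 206.0], [309, 201, 18, 13, 111])]
pos [0.5926 0.0132 0.2059] rot [-1.7975e+02  1.0000e-01 -9.7950e+01] F [ 0.1  0.2 -0.7] w 0.029 t 9.4
slide/0.15 total [-0.047  0.664  0.037]
rot/0.08 total [-0.05  0.02  0.29]
slide after rot [-0.032  0.665  0.039]
[[243, 169], [239, 172], [242, 208], [273, 221], [277, 210], [276, 182]] [[0.356, -0.077, 0.0], [0.372, -0.082, -0.0], [0.497, -0.014, 0.0], [0.509, 0.079, 0.0], [0.469, 0.074, 0.0], [0.371, 0.031, 0.0]]
```

The pointer now lies on the red tick. Next I grasp the sample by its top edge.

Call:
play_rows(rows=[{"slide": [-0.04, 0.16, 0], "delta_rot": [0, 0, 0.29], "fingers": 0.2}, {"slide": [0, 0.25, 0], "delta_rot": [0, 0, 0], "fingers": 0.2}, {"slide": [0, 0.25, 0], "delta_rot": [0, 0, 0], "fingers": 0.2}, {"slide": [0, 0, 0], "delta_rot": [0, 0, 0], "fingers": 0.2}, {"slide": [0, 0, 0], "delta_rot": [0, 0, 0], "fingers": 0.2}])

```text
time_s: 10.02
tcp_pos: [0.4948, 0.0344, 0.204]
eef_rot: [-180.0, 0.0, -99.3]
contact_force: [-0.1, 1.1, -0.0]
gripper_width: 0.0527
gripper_force: 0.0
```

```bash
python3 - <<'E'
from h import *
togo([.494,.034,.095],-99.3)
c=r.capture('wrist');cv2.imwrite('pics/w1.png',c['image'])
E
```

```text
pos [0.4948 0.0344 0.204 ] rot [-179.97    0.    -99.26] F [-0.1  1.1 -0. ] w 0.0527 t 10.03
slide/0.15 total [0.004 0.005 0.726]
rot/0.08 total [-0.01  0.    0.01]
slide after rot [0.003 0.005 0.726]
```

View pics/w1.png

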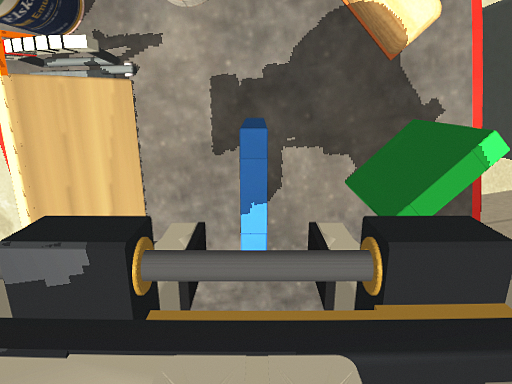

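The wrist view shows the sample's top edge (x 240–268) centred between the fingers (x 190–325) and parallel to them. Descend and grip.

Call:
play_rows(rows=[{"slide": [0, 0, 0.2], "delta_rot": [0, 0, 0], "fingers": 0.2}, {"slide": [0, 0, 0.25], "delta_rot": [0, 0, 0], "fingers": 0.2}, {"slide": [0, 0, 0.2], "delta_rot": [0, 0, 0], "fingers": 0.2}, {"slide": [0, 0, 0.076], "delta_rot": [0, 0, 0], "fingers": 0.2}, {"slide": [0, 0, 0], "delta_rot": [0, 0, 0], "fingers": -0.2}, {"slide": [0, 0, 0], "delta_rot": [0, 0, 0], "fingers": -0.7}, {"slide": [0, 0, 0], "delta_rot": [0, 0, 0], "fingers": -0.7}, {"slide": [0, 0, 0], "delta_rot": [0, 0, 0], "fingers": -0.7}], squeeze=15)

```text
time_s: 11.08
tcp_pos: [0.495, 0.0345, 0.096]
eef_rot: [-179.9, 0.1, -99.3]
contact_force: [-1.1, 0.4, 5.0]
gripper_width: 0.0199
gripper_force: 15.0
```

Call:
play_rows(rows=[{"slide": [0, 0, 0], "delta_rot": [0, 0, 0], "fingers": -0.7}, {"slide": [0, 0, 0], "delta_rot": [0, 0, 0], "fingers": -0.7}])

```text
time_s: 11.32
tcp_pos: [0.495, 0.0345, 0.096]
eef_rot: [-179.9, 0.0, -99.3]
contact_force: [-1.2, 0.0, 6.2]
gripper_width: 0.0196
gripper_force: 15.0
```

Call:
play_rows(rows=[{"slide": [0, 0, -0.02], "delta_rot": [0, 0, -0.29], "fingers": -0.7}, {"slide": [0, 0, -0.04], "delta_rot": [0, 0, 0], "fingers": -0.7}, {"slide": [0.035, -0.1, 0], "delta_rot": [0, 0, 0], "fingers": -0.7}, {"slide": [0, -0.15, 0], "delta_rot": [0, 0, 0], "fingers": -0.7}, {"slide": [0, -0.15, 0], "delta_rot": [0, 0, 0], "fingers": -0.7}, {"slide": [0, -0.15, 0], "delta_rot": [0, 0, 0], "fingers": -0.7}, {"slide": [0, -0.12, 0], "delta_rot": [0, 0, 0], "fingers": -0.7}, {"slide": [0, 0, 0], "delta_rot": [0, 0, 0], "fingers": -0.7}])

```text
time_s: 12.32
tcp_pos: [0.5946, 0.0145, 0.1034]
eef_rot: [180.0, -0.0, -98.0]
contact_force: [-0.3, -0.2, -2.7]
gripper_width: 0.0198
gripper_force: 15.0
```

Call:
play_rows(rows=[{"slide": [0, 0, 0.028], "delta_rot": [0, 0, 0], "fingers": -0.7}, {"slide": [0, 0, 0], "delta_rot": [0, 0, 0], "fingers": -0.7}])

```text
time_s: 12.58
tcp_pos: [0.5924, 0.015, 0.0994]
eef_rot: [179.9, -0.0, -98.0]
contact_force: [0.4, 0.2, -3.0]
gripper_width: 0.0197
gripper_force: 15.0
```

```bash
python3 - <<'E'
from h import *
togo([.6084,.0132,.1],-98)
c=r.capture('wrist');cv2.imwrite('pics/w2.png',c['image'])
E
```

```text
pos [0.5924 0.015  0.0994] rot [ 1.7993e+02 -2.0000e-02 -9.7970e+01] F [ 0.4  0.2 -3. ] w 0.0197 t 12.57
slide/0.15 total [-0.003 -0.107 -0.004]
rot/0.08 total [ 0.02 -0.    0.01]
slide after rot [-0.003 -0.107 -0.004]
```

View pics/w2.png

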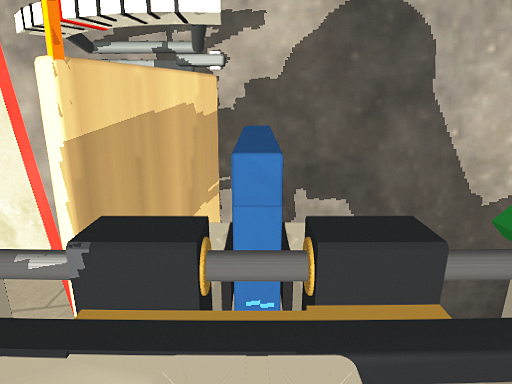

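Wrist view: the face's foot line is vertical at x≈219, the sample's rear bottom corner is at (245,127), and the two are parallel. I'll compute the gap from these.

```bash
python3 - <<'E'
from h import *
s=r.get_state();c=r.capture('wrist')
Rt=Ro.from_euler('xyz',s['eef_rot'],degrees=True).as_matrix();T=np.array(c['T_tool_cam'])
Rwc=Rt@T[:3,:3];tw=Rt@T[:3,3]+s['tcp_pos'];c['R']=Rwc.T;c['t']=-Rwc.T@tw
P=onz(c,[[219,90],[219,125],[219,215]],.006);Q=onz(c,[[245,127],[272,127]],.004)
for p in np.r_[P,Q]: print(p.round(4),'N',((p-F)@N).round(4),'Y',((p-F)@Y).round(4))
E
```

```text
[ 0.609  -0.0623  0.006 ] N -0.0029 Y -0.0747
[ 0.6132 -0.0373  0.006 ] N -0.0022 Y -0.0494
[0.6252 0.0332 0.006 ] N -0.0002 Y 0.0221
[ 0.5942 -0.033   0.004 ] N -0.0216 Y -0.0478
[ 0.574  -0.0302  0.004 ] N -0.0421 Y -0.0478
```

Call:
play_rows(rows=[{"slide": [0, -0.035, 0], "delta_rot": [0, 0, 0], "fingers": -0.7}, {"slide": [0, -0.035, 0], "delta_rot": [0, 0, 0], "fingers": -0.7}, {"slide": [0, -0.02, 0], "delta_rot": [0, 0, 0], "fingers": -0.7}, {"slide": [0, -0.013, 0], "delta_rot": [0, 0, 0], "fingers": -0.7}, {"slide": [0, 0, 0], "delta_rot": [0, 0, 0], "fingers": -0.7}, {"slide": [0, 0, 0.012], "delta_rot": [0, 0, 0], "fingers": -0.7}, {"slide": [0, 0, 0.01], "delta_rot": [0, 0, 0], "fingers": -0.7}, {"slide": [0, 0, 0], "delta_rot": [0, 0, 0], "fingers": -0.7}])

```text
time_s: 13.68
tcp_pos: [0.6084, 0.013, 0.0965]
eef_rot: [180.0, -0.0, -98.0]
contact_force: [0.8, 0.2, -2.5]
gripper_width: 0.02
gripper_force: 15.0
```

Call:
play_rows(rows=[{"slide": [0, 0, 0.006], "delta_rot": [0, 0, 0], "fingers": -0.7}, {"slide": [0, 0, 0], "delta_rot": [0, 0, 0], "fingers": -0.7}, {"slide": [0, 0, 0], "delta_rot": [0, 0, 0], "fingers": -0.7}])

```text
time_s: 14.05
tcp_pos: [0.6087, 0.013, 0.0961]
eef_rot: [-180.0, 0.0, -98.0]
contact_force: [-0.7, -1.2, 1.2]
gripper_width: 0.0202
gripper_force: 15.0
```

```bash
python3 - <<'E'
from h import *
s=r.get_state();c=r.capture('wrist');print(s['tcp_pos'],s['contact_force'])
Rt=Ro.from_euler('xyz',s['eef_rot'],degrees=True).as_matrix();T=np.array(c['T_tool_cam'])
Rwc=Rt@T[:3,:3];tw=Rt@T[:3,3]+s['tcp_pos'];c['R']=Rwc.T;c['t']=-Rwc.T@tw
im=c['image'];cv2.imwrite('pics/w3.png',im)
b,g,rr=[im[...,i].astype(int) for i in range(3)]
for y in (135,150,165,185,205):
    blue=np.where((b[y]>rr[y]+40))[0];blue=blue[(blue>200)&(blue<300)]
    wood=np.where((rr[y]>b[y]+30))[0];wood=wood[(wood>100)&(wood<260)]
    print(y,blue.min(),wood.max(),'face N',(((onz(c,[[wood.max()+.5,y]],.006)-F)@N)).round(4))
E
```

```text
[0.60873007 0.01298894 0.09606454] [-0.69788178 -1.17340049  1.15412383]
135 240 239 face N [-0.0014]
150 233 232 face N [0.004]
165 231 230 face N [0.0058]
185 232 230 face N [0.0061]
205 232 231 face N [0.0056]
```

On the floor now. Release upright, then lift out.

Call:
play_rows(rows=[{"slide": [0, 0, 0], "delta_rot": [0, 0, 0], "fingers": -0.4}, {"slide": [0, 0, 0], "delta_rot": [0, 0, 0], "fingers": -0.2}, {"slide": [0, 0, 0], "delta_rot": [0, 0, 0], "fingers": -0.2}, {"slide": [0, 0, -0.05], "delta_rot": [0, 0, 0], "fingers": -0.2}, {"slide": [0, 0, -0.15], "delta_rot": [0, 0, 0], "fingers": -0.2}, {"slide": [0, 0, -0.2], "delta_rot": [0, 0, 0], "fingers": -0.2}, {"slide": [0, 0, -0.15], "delta_rot": [0, 0, 0], "fingers": -0.2}, {"slide": [0, 0, 0], "delta_rot": [0, 0, 0], "fingers": -0.2}])

```text
time_s: 15.1
tcp_pos: [0.6099, 0.0133, 0.181]
eef_rot: [-179.8, 0.1, -97.9]
contact_force: [-0.1, -0.1, -1.0]
gripper_width: 0.035
gripper_force: 0.0
```

Call:
play_rows(rows=[{"slide": [0, 0.15, 0], "delta_rot": [0, 0, 0], "fingers": -1}, {"slide": [0, 0.2, 0], "delta_rot": [0, 0, 0], "fingers": -1}, {"slide": [0, 0.05, 0], "delta_rot": [0, 0, 0], "fingers": -1}, {"slide": [0, 0, 0], "delta_rot": [0, 0, 0], "fingers": -1}])

```text
time_s: 15.6
tcp_pos: [0.5491, 0.0214, 0.1784]
eef_rot: [-180.0, 0.0, -97.9]
contact_force: [-0.5, 0.6, -0.0]
gripper_width: 0.0025
gripper_force: 0.0
```

```bash
python3 - <<'E'
from h import *
togo([.548,.022,.105],-98)
c=r.capture('wrist');w=c['image'];c=r.capture('side');masks(c)
s=cv2.resize(c['image'][160:310,100:300],(512,384),interpolation=cv2.INTER_CUBIC)
cv2.imwrite('pics/both.png',cv2.resize(np.hstack([w,s]),(800,300)))
E
```

```text
pos [0.5491 0.0214 0.1784] rot [-1.7998e+02  1.0000e-02 -9.7930e+01] F [-0.5  0.6 -0. ] w 0.0025 t 15.6
slide/0.15 total [-0.003  0.008  0.489]
rot/0.08 total [-0.    0.    0.01]
slide after rot [-0.003  0.008  0.489]
red [([275.0, 146.0], [265, 127, 24, 44, 518])]
orange [([309.0, 130.0], [265, 115, 89, 32, 1013]), ([377.0, 116.0], [370, 115, 13, 3, 27]), ([294.0, 194.0], [285, 186, 17, 14, 111]), ([318.0, 206.0], [310, 201, 16, 13, 118])]
```

View pics/both.png

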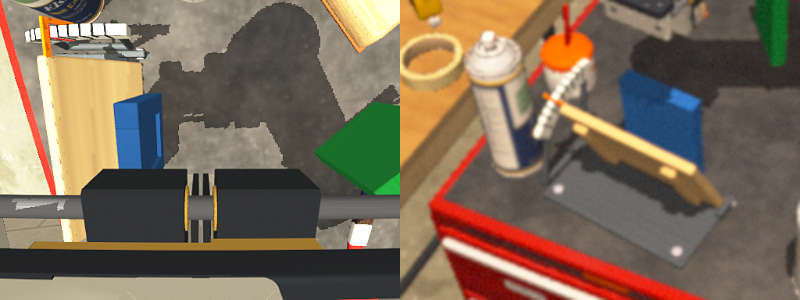

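The sample stands upright at the foot (left panel x≈115–162, right panel (665,120)), and the pointer is unchanged. Descend in front of it and tip it back.

Call:
play_rows(rows=[{"slide": [0, 0, 0.15], "delta_rot": [0, 0, 0], "fingers": -1}, {"slide": [0, 0, 0.2], "delta_rot": [0, 0, 0], "fingers": -1}, {"slide": [0, 0, 0.12], "delta_rot": [0, 0, 0], "fingers": -1}, {"slide": [0, 0, 0.02], "delta_rot": [0, 0, 0], "fingers": -1}, {"slide": [0, -0.08, 0], "delta_rot": [0, 0, 0], "fingers": -1}, {"slide": [0, -0.08, 0], "delta_rot": [0, 0, 0], "fingers": -1}, {"slide": [0, -0.04, 0], "delta_rot": [0, 0, 0], "fingers": -1}, {"slide": [0, -0.04, 0], "delta_rot": [0, 0, 0], "fingers": -1}])

```text
time_s: 16.7
tcp_pos: [0.5854, 0.0162, 0.105]
eef_rot: [-180.0, 0.0, -98.0]
contact_force: [0.3, 0.2, 0.3]
gripper_width: 0.0006
gripper_force: 0.1
```

Call:
play_rows(rows=[{"slide": [0, -0.04, 0], "delta_rot": [0, 0, 0], "fingers": -1}, {"slide": [0, -0.04, 0], "delta_rot": [0, 0, 0], "fingers": -1}, {"slide": [0, -0.04, 0], "delta_rot": [0, 0, 0], "fingers": -1}, {"slide": [0, -0.04, 0], "delta_rot": [0, 0, 0], "fingers": -1}])

```text
time_s: 17.2
tcp_pos: [0.609, 0.013, 0.1048]
eef_rot: [-180.0, 0.0, -98.0]
contact_force: [-0.8, -1.1, 0.8]
gripper_width: 0.0004
gripper_force: 0.0
```

```bash
python3 - <<'E'
from h import *
togo([.61,.013,.105],-98)
c=r.capture('side');masks(c)
hsv=cv2.cvtColor(c['image'],cv2.COLOR_BGR2HSV);m=cv2.inRange(hsv,(100,120,40),(120,255,255));m[:, :190]=0;m[:,290:]=0;m[:160]=0;m[260:]=0
x,y=np.where(m)[::-1];print(cv2.boundingRect(np.c_[x,y].astype(np.int32)),len(x))
E
```

```text
pos [0.609  0.013  0.1048] rot [-180.      0.    -97.96] F [-0.8 -1.1  0.8] w 0.0004 t 17.2
slide/0.15 total [-0.001 -0.007 -0.002]
rot/0.08 total [-0.    0.    0.01]
slide after rot [-0.001 -0.007 -0.002]
red [([275.0, 146.0], [265, 127, 24, 44, 515])]
orange [([309.0, 131.0], [265, 115, 88, 32, 948]), ([377.0, 116.0], [369, 115, 14, 3, 26]), ([294.0, 194.0], [285, 186, 16, 14, 105]), ([318.0, 206.0], [310, 201, 17, 13, 108])]
(204, 215, 45, 27) 380
```

Call:
play_rows(rows=[{"slide": [0, 0.1, 0], "delta_rot": [0, 0, 0], "fingers": -1}, {"slide": [0, 0.25, 0], "delta_rot": [0, 0, 0], "fingers": -1}, {"slide": [0, 0.25, -0.1], "delta_rot": [0, 0, 0], "fingers": -1}, {"slide": [0, 0, -0.3], "delta_rot": [0, 0, 0], "fingers": -1}, {"slide": [0, 0, -0.3], "delta_rot": [0, 0, 0], "fingers": -1}, {"slide": [0, 0, 0], "delta_rot": [0, 0, 0], "fingers": -1}])

```text
time_s: 18.0
tcp_pos: [0.5205, 0.0261, 0.2137]
eef_rot: [-179.6, 0.2, -97.9]
contact_force: [-0.7, -0.5, -0.4]
gripper_width: 0.0004
gripper_force: 0.0
```

```bash
python3 - <<'E'
from h import *
import pickle
def show(n,c):
    hsv=cv2.cvtColor(c['image'],cv2.COLOR_BGR2HSV);m=cv2.inRange(hsv,(100,110,30),(122,255,255))
    if n=='side': m[:,:190]=0;m[:,290:]=0;m[:160]=0;m[260:]=0
    ct=[k for k in cv2.findContours(m,0,1)[0] if cv2.contourArea(k)>60]
    for k in ct: print(n,cv2.contourArea(k),cv2.approxPolyDP(k,2.0,True).reshape(-1,2).tolist())
s=r.get_state();print(s['tcp_pos'],s['eef_rot'])
w=r.capture('wrist')
Rt=Ro.from_euler('xyz',s['eef_rot'],degrees=True).as_matrix();T=np.array(w['T_tool_cam'])
Rwc=Rt@T[:3,:3];tw=Rt@T[:3,3]+s['tcp_pos'];w['R']=Rwc.T;w['t']=-Rwc.T@tw
sd=r.capture('side');show('wrist',w);show('side',sd);masks(sd)
pickle.dump((w,sd),open('f.pkl','wb'))
# predicted corners for ideal lean at 25 deg, back edge at N=-.0028
a=np.radians(25);up=np.sin(a)*N+np.cos(a)*Z;nr=np.cos(a)*N-np.sin(a)*Z;B=F-.006*Z-.0028*N
for nm,p in (('backbot',0),('backtop',.13)):
  for y in(-.05,.05):
    X=B+up*p+Y*y; print(nm,y,'wrist',proj(w,X).round(1),'side',proj(sd,X).round(1)); X2=X-.02*nr;print('  front','wrist',proj(w,X2).round(1),'side',proj(sd,X2).round(1))
E
```

```text
[0.520538   0.02612043 0.2136915 ] [-179.62499277    0.18641853  -97.91677902]
wrist 108.0 [[71, 189], [75, 195], [74, 200], [75, 197], [78, 199], [74, 202], [76, 206], [71, 205], [72, 217], [73, 214], [76, 214], [76, 217], [78, 213], [74, 214], [73, 211], [79, 207], [78, 203], [83, 204], [82, 198], [77, 190]]
wrist 60.5 [[61, 127], [60, 133], [61, 131], [76, 146], [68, 132]]
wrist 10875.0 [[182, 117], [166, 116], [59, 126], [76, 127], [79, 152], [63, 152], [80, 155], [88, 223], [82, 222], [86, 220], [84, 218], [80, 222], [73, 222], [79, 230], [78, 233], [91, 242], [92, 246], [87, 246], [91, 247], [112, 238], [136, 215], [161, 216], [186, 204]]
side 333.0 [[197, 214], [197, 217], [244, 239], [234, 226], [201, 211]]
red [([275.0, 147.0], [265, 127, 23, 44, 510])]
orange [([309.0, 130.0], [265, 115, 90, 32, 1095]), ([377.0, 116.0], [369, 115, 14, 3, 26]), ([294.0, 194.0], [285, 186, 17, 14, 125]), ([317.0, 206.0], [308, 202, 18, 12, 127])]
backbot -0.05 wrist [[166.6 114.3]] side [[213.6 236.3]]
  front wrist [[181.3 114.7]] side [[217.5 229.4]]
backbot 0.05 wrist [[172.5 200.9]] side [[247.5 252.6]]
  front wrist [[186.3 203.2]] side [[251.4 245.3]]
backtop -0.05 wrist [[ 54.6 122.8]] side [[194.5 218.1]]
  front wrist [[ 71.8 123.5]] side [[199.  210.5]]
backtop 0.05 wrist [[ 73.3 242.9]] side [[231.6 235.6]]
  front wrist [[ 89.5 247.5]] side [[236.  227.5]]
```

The wrist outline of the sample matches the ideal 25° lean within about 4 px (around 3 mm). The pointer is still on red and the arm is clear, so I'm handing in.

```bash
python3 -c "
from plant import r
print(r.close_job())"
```

```text
the job is handed in; nothing more can be done
None
```

I've handed in the job. The backstop pointer is on the red 25° mark, and the blue sample leans flat and nearly centred against the backstop with its foot on the cabinet top; the system gave no verdict on the result.

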